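# Plant the round counter sign in its plinth

### The job

Take the round sign out of the wooden rack and plant it upright in the square wooden plinth: its post goes down the well in the plinth's top and fully home into the blind socket hole hidden at the bottom of the well. The hole is not exactly under the middle of the well, so feel for it by sweeping the foot of the post over the well's floor in a small spiral until it drops in. Keep hold of the sign until it is fully home, never drop it in, then let go; leave the square sign and the things on the counter as they are.

Things in the scene. Friction and masses are not known exactly. Their poses are not given: they have to be found in the camera images.
- round_sign: Round sign: aluminium post, 18 mm diameter (tapered to a flat 15 mm foot over the last 3 mm), with a blank disc on top (grey faces, white rim), 60 mm diameter, 12 mm thick, centre 105 mm above the foot; about 0.09 kg. Origin: centre of the foot's underside; z up the post, x normal to the disc's faces (grasp across x). Stands in either hole of the rack, foot 8 mm above the counter
- round_sign_foot (a point): Centre of the underside of the round sign's foot; same axes as the sign
- round_sign_face (a point): Centre of the round board, 105 mm above the foot
- square_sign: The other sign, which stays in the rack: same post, but a square board 56 x 56 x 12 mm (centre 105 mm above the foot). Origin and axes as for the round sign
- rack: Fixed wooden block 70 mm (x) x 200 mm (y) x 45 mm high with two holes 20 mm in diameter, 37 mm deep, at y = -65 and +65 mm; origin at the centre of its underside, z up
- plinth: Fixed wooden plinth 120 x 120 mm, 78 mm high; origin at the centre of its underside, z up. Its top has a central round well, 46 mm wide, 40 mm deep; the well's flat black floor is 38 mm above the counter. The hole in that floor is described under well_mouth
- well_mouth (a point): Centre of the well's mouth, 78 mm above the counter. In the well's floor is a fixed blind vertical hole, 22 mm diameter (mouth slightly bevelled), 32 mm deep, bottom 6 mm above the counter. Its axis lies 3 to 8 mm off the well's axis, in any direction: not given, to be felt for. Fully home, the sign's foot is 6 mm above the counter and the disc 3 mm above the plinth
- toy_teapot: Loose bystander: toy teapot, 67 x 115 x 70 mm, origin under its middle
- date_stamp: Loose bystander: self-inking stamp, 30 x 48 x 57 mm, origin under its middle
- glue_stick: Loose bystander: standing glue stick, 27 mm in diameter, 88 mm tall, origin under its middle
There are look-alikes about, which are no part of the job. What is shaped like the round_sign but yellow is not meant.

How it is judged (in metres and radians):
On the way, in this order (a step that is already met when the one before it is completed fails the run):
1. the round sign is lifted out of the rack in the fingers (height (world z) of round_sign_foot above 0.05 m and contact force between the fingers and round_sign above 0.5 N), for 0.1 s.
2. still held by the fingers, the post's foot is in the socket hole, at least 15 mm below the floor of the well (z of round_sign_foot in the frame of plinth below 0.023 m and horizontal distance between round_sign_foot and well_mouth below 0.015 m and contact force between the fingers and round_sign above 0.5 N), for 0.05 s.
At the end, for the whole second after the job is handed in: The round sign stands in the plinth's socket hole, fully home (foot within 5 mm of the hole's bottom, within 15 mm of the well's axis), upright within 0.2 rad, at rest and released (z of round_sign_foot in the frame of plinth below 0.011 m and horizontal distance between round_sign_foot and well_mouth below 0.015 m and angle between round_sign's own z axis and vertical below 0.2 rad and linear speed of round_sign below 0.02 m/s and contact force between the fingers and round_sign below 0.1 N); the robot touches nothing.
It fails at once if the square sign is moved more than 30 mm or tipped (distance of square_sign from where it was at the start of the episode above 0.03 m or angle between square_sign's own z axis and vertical above 0.4 rad).
It fails at once if a thing on the counter (teapot, stamp, glue stick) is pushed more than 40 mm or knocked over (distance of any of toy_teapot, date_stamp, glue_stick from where it was at the start of the episode above 0.04 m or angle between any of toy_teapot, date_stamp, glue_stick's own z axis and vertical above 0.5 rad).
It also fails if it takes over 64 s, if anything falls off the work surface, if the arm or the gripper's body presses on something with over 40 N, if the wrist force passes 120 N, or if a joint passes its speed limit or range.

### The arm

A 6-joint arm with a two-finger parallel gripper is mounted at the origin on a cart in front of the work surface, level with it; the furniture and walls round the work are solid. World frame = base frame: x ahead of the robot, y to its left, z up, the work surface at z = 0. Lengths are in m, angles in degrees, forces in N, time in s.
With the tool pointing down it reaches from about 0.375 to 0.9 m from the base axis. Payload 3.1 kg.
Tool frame: the origin (TCP) lies on the centre line of the jaws, within the pads' length; the fingertips stand finger_overhang ahead of it and the grasp point (between the pads) lies 5 mm behind it (finger_overhang is the distance from the TCP to the fingertips, in m); z points along the fingers, y is the line along which they close (so a half turn about z gives the same grasp; the last joint's range is limited). The gripper opens to 87 mm and grips with 3 to 60 N. Pads are 19 mm wide; open, the fingers measure 117 mm over their backs; the gripper's body (75 mm by 190 mm) begins 51 mm behind the grasp point.
Start: joints at [-78.524, 30.224, 82.088, -0, 67.689, -10.227], TCP at [0.231, -0.581, 0.237] pointing down, gripper open.
Joint ranges: [-176.69, 176.69], [-43.24, 126.21], [12.49, 139.97], [-82, 262], [0, 151.66], [-163.58, 163.58]. Speed limits (degrees/s): [159.86, 159.86, 180, 180, 180, 180].

### API

Orientations are given as a 3x3 rotation matrix whose columns are the frame's x, y, z axes.
In Python, from rig import read_state, capture, calibration, hand_in, finger_overhang gives the robot as it stands.
- The arm moves only by the tool send_rows, never from a script. Its argument "plan" is a list of rows, each a list of 5 numbers: the closure in counts, from 0 (fully open) to 255 (shut), then the shift along the tool's x, y, z in m, then the turn about the tool's z in rad. A call has 1 to 20 rows; each row shifts and turns the commanded pose from where the row before left it, along the tool's axes as they then stand; what a row does not reach is not made up. A row lasts 1/12 s, in which the tool goes at most 41.7 mm and 7.16 degrees, less where a joint would pass 70% of its speed; a pose out of reach is approached as far as the arm can. A call is refused whole if a number of a shift passes 0.0417 or a number of a turn 0.125, either way. A call with a gripper value outside its range is refused whole. The fingers move at their own pace and stop on an object; the grip force is fixed at half the most. Time passes only in rows, so rows that do not move let the fingers close. It gives the time, the measured TCP pose, the force, the opening and the grip force at its end, in the units of the state.
- read_state(): the state, without advancing time (a new reading comes with each control period).
- capture(name): name is "scene" or "top" or "wrist"; returns (picture, depth): 400x640x3 uint8, blue, green, red; 400x640 float32, m along the optical axis (not along the pixel's ray), 0 where there is no reading.
- calibration(name): a dict with "fx", "fy", "cx", "cy" (pixels), "xyz" and "rotation" of the camera in the world. Camera axes: x right, y down, z forward; pixel columns grow to the right and rows downward; lengths in m; the calibration is good to about 2 mm. A picture is of the moment at which its call begins: read the wrist's pose just before it. calibration takes no time and is no camera call; for the wrist camera it gives the pose at the moment of the call.
- hand_in(): hands the job in; it is judged then, once.
The state is a dict: "time_s": time; "joint_positions": joint angles; "qvel": joint speeds; "tau": joint torques, N m; "position": TCP position; "tcp_rot": TCP orientation; "force": force on the tool from outside, world axes, zero at the start; "moment": the same for the moment, N m; "opening": opening from 0.0 (shut) to 1.0 (fully open); "grasp_force": force on a finger pad.
Only numpy, scipy, OpenCV 4.12 (cv2) and the standard library are available. Lean on these libraries where they do the work, as an engineer would, in place of code of your own. Each camera call takes 0.05 s, during which the arm holds its last target. There are 200 camera calls.

## Working session

There is one attempt and no reset: what is moved stays moved. The work goes in short steps, Python scripts to look and compute and a tool call to move; the robot and the scene stay as the last step left them, time stands still between calls to the robot, and variables do not carry over. Pictures are saved under pics/ and viewed, at most 10 in all, crops included, and the job is handed in when it is done.

Besides the shell and the picture viewer there is one more tool, called after "Call:" as a command line: name --pt "numbers of a row" for each row, then --argument value for the rest. send_rows: Moves the arm, as the interface text tells. Its arguments: {"type":"object","properties":{"plan":{"type":"array","items":{"type":"array","items":{"type":"number"}}}},"required":["plan"]}

```bash
ls; mkdir -p pics
python3 - <<'E'
from rig import *
import cv2,numpy as np
s=read_state();print(s, finger_overhang if not callable(finger_overhang) else finger_overhang())
for n in("scene","top"):
    p,d=capture(n);cv2.imwrite(f"pics/{n}0.png",p);np.save(f"{n}0.npy",d);print(n,calibration(n))
E
```

```text
pics
{'time_s': 0.0, 'joint_positions': array([-7.85225575e+01,  3.02783800e+01,  8.21590507e+01, -1.13503927e-03,
        6.76882254e+01, -1.02288404e+01]), 'qvel': array([-0.04940827, -0.01815462, -0.01474024, -0.05641242, -0.02640661,
       -0.03754196]), 'tau': array([ 2.11090100e-04, -4.40038347e+01, -1.76589364e+01,  6.33563125e-02,
        5.81403694e-02, -1.69989526e-04]), 'position': array([ 0.2310157 , -0.57995887,  0.2355631 ]), 'tcp_rot': array([[ 9.29089316e-01,  3.69855156e-01, -4.54350723e-04],
       [ 3.69855249e-01, -9.29086913e-01,  2.14561040e-03],
       [ 3.71433759e-04, -2.16150769e-03, -9.99997595e-01]]), 'force': array([-0.25533955,  0.17818362, -0.02889186]), 'moment': array([ 0.01664717,  0.02224714, -0.03385481]), 'grasp_force': 0.0, 'opening': 0.9998391012846047} 0.014
scene {'fx': 399.5010351736985, 'fy': 399.5010351736985, 'cx': 317.233839500105, 'cy': 206.75822302464303, 'xyz': array([-0.34047487, -0.54998634,  0.5490426 ]), 'rotation': array([[ 0.53574792, -0.3493258 ,  0.76872989],
       [-0.84413031, -0.24362678,  0.4775877 ],
       [ 0.02044948, -0.90477482, -0.42539904]])}
top {'fx': 493.3856901333652, 'fy': 493.3856901333652, 'cx': 321.50567227933715, 'cy': 208.42750072517367, 'xyz': array([ 0.4131115 , -0.01571603,  1.24038297]), 'rotation': array([[-0.01492451, -0.99704759,  0.07532179],
       [-0.99979005,  0.01593835,  0.01287699],
       [-0.01403948, -0.07511379, -0.99707613]])}
```

View pics/top0.png

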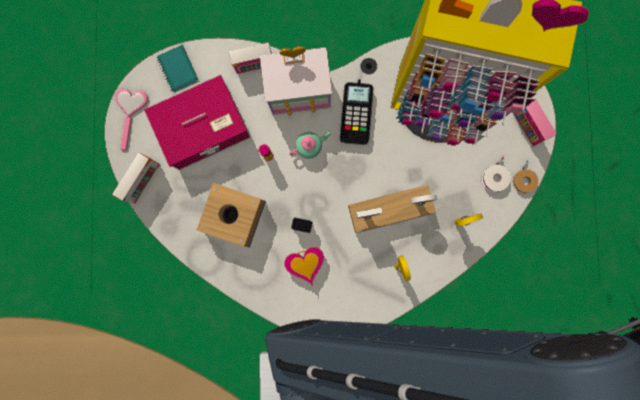

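View pics/scene0.png

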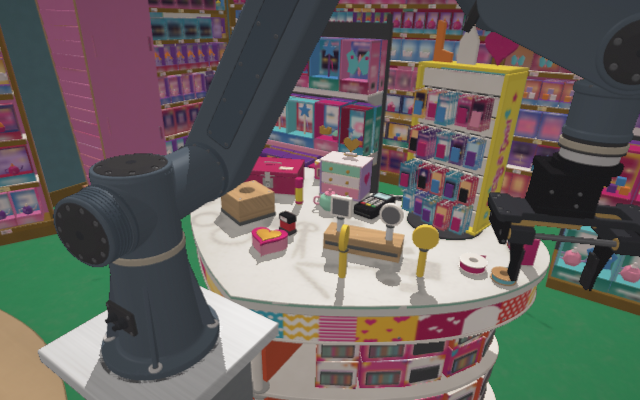

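In the top picture, the plinth is at (230,215) with its well at (229,214). The rack is at (393,208) with signs at (370,212) and (423,203). The candidates in the scene view are the grey square (341,205), the grey round (391,213), and the yellow round ones (343,238) and (425,238). The grey round sign in the rack fits the description; in the top view it is the right-hand one, (423,203). I'll confirm with a crop and measure.

```bash
cat > h.py <<'E'
import numpy as np,cv2
from rig import *
def pts(c,d):
    v,u=np.indices(d.shape);P=np.stack([(u-c["cx"])*d/c["fx"],(v-c["cy"])*d/c["fy"],d],-1)
    return P@c["rotation"].T+c["xyz"]
def ray(c,uv,z):
    r=c["rotation"]@np.array([(uv[0]-c["cx"])/c["fx"],(uv[1]-c["cy"])/c["fy"],1]);return c["xyz"]+r*(z-c["xyz"][2])/r[2]
E
python3 - <<'E'
from h import *
p=cv2.imread("pics/scene0.png");cv2.imwrite("pics/crop.png",cv2.resize(p[180:290,300:450],None,fx=5,fy=5,interpolation=cv2.INTER_CUBIC))
c=calibration("top");d=np.load("top0.npy");P=pts(c,d);t=cv2.imread("pics/top0.png")
def rep(n,roi,zl,zh,extra=None):
    x0,x1,y0,y1=roi;m=np.zeros(d.shape,bool);m[y0:y1,x0:x1]=1
    m&=(P[...,2]>zl)&(P[...,2]<zh)
    if extra is not None:m&=extra
    v,u=np.nonzero(m)
    q=P[m]; r=cv2.minAreaRect(q[:,:2].astype(np.float32)*1000)
    w=P[...,:2][m]; ev,evec=np.linalg.eigh(np.cov(w.T))
    print(n,m.sum(),"px",u.mean().round(1),v.mean().round(1),"mean",q.mean(0).round(4),"rect",np.round(r,1) if 0 else r,"axis",np.degrees(np.arctan2(evec[1,1],evec[0,1])).round(1))
lo=t.min(2)>150
rep("sq",(345,390,195,235),.12,.16)
rep("round",(400,450,180,225),.12,.16)
rep("roundwhite",(400,450,180,225),.11,.16,lo)
rep("rack",(340,450,170,240),.035,.055)
rep("plinth",(190,275,175,255),.07,.09)
dark=(t.max(2)<70).astype(np.uint8);dark[:, :215]=0;dark[:,245:]=0;dark[:200]=0;dark[230:]=0
for k in cv2.findContours(dark,0,2)[0]:
    if len(k)>5:
        e=cv2.fitEllipse(k);print("well",e,ray(c,e[0],.078))
for n,r in(("teapot",(285,335,125,170)),("stamp",(288,318,215,235)),("glue",(255,290,140,165)),("y1",(390,415,250,285)),("y2",(450,490,205,230)),("box",(140,250,70,170)),("drawers",(258,335,45,115))):rep(n,r,.03,.4)
E
```

```text
sq 153 px 368.8 212.4 mean [ 0.4857 -0.107   0.1399] rect ((486.40679931640625, -107.64543914794922), (12.827759742736816, 56.33252716064453), 9.790828704833984) axis 100.1
round 147 px 423.8 198.3 mean [ 0.5156 -0.231   0.1365] rect ((516.358642578125, -233.2391357421875), (12.548563003540039, 57.14443588256836), 7.000866413116455) axis 96.0
roundwhite 102 px 422.5 197.9 mean [ 0.5164 -0.2276  0.1384] rect ((516.6046752929688, -229.42703247070312), (10.875558853149414, 46.77797317504883), 8.549066543579102) axis 97.8
rack 2029 px 391.6 208.4 mean [ 0.5008 -0.1702  0.0453] rect ((501.61712646484375, -170.82040405273438), (70.08139038085938, 200.8417510986328), 13.459709167480469) axis 103.5
plinth 2298 px 228.3 214.3 mean [0.4906 0.22   0.0783] rect ((491.1809387207031, 220.62001037597656), (121.5079574584961, 119.98628234863281), 70.35260772705078) axis 67.2
well ((229.38397216796875, 214.26071166992188), (14.678431510925293, 16.998065948486328), 10.929832458496094) [0.490562  0.2175442 0.078    ]
teapot 584 px 308.6 144.0 mean [0.6618 0.0288 0.048 ] rect ((663.31494140625, 27.46457
[... 396 characters left out ...]
2835426330566) axis 90.3
y1 229 px 403.2 267.8 mean [ 0.3606 -0.1837  0.1163] rect ((359.54754638671875, -184.10440063476562), (58.52762222290039, 17.457277297973633), 15.798274040222168) axis -165.1
y2 190 px 468.3 219.4 mean [ 0.4676 -0.3334  0.1185] rect ((468.1636962890625, -337.94256591796875), (20.678062438964844, 56.954139709472656), 10.591501235961914) axis 110.4
box 5856 px 194.1 123.3 mean [0.711  0.3022 0.0783] rect ((714.8109130859375, 307.8303527832031), (161.6345672607422, 317.8735656738281), 25.63563346862793) axis 119.2
drawers 4030 px 294.8 77.6 mean [0.8041 0.0566 0.1183] rect ((828.5741577148438, 64.22587585449219), (169.1326446533203, 173.0), 5.1357502937316895) axis 74.8
```

View pics/crop.png

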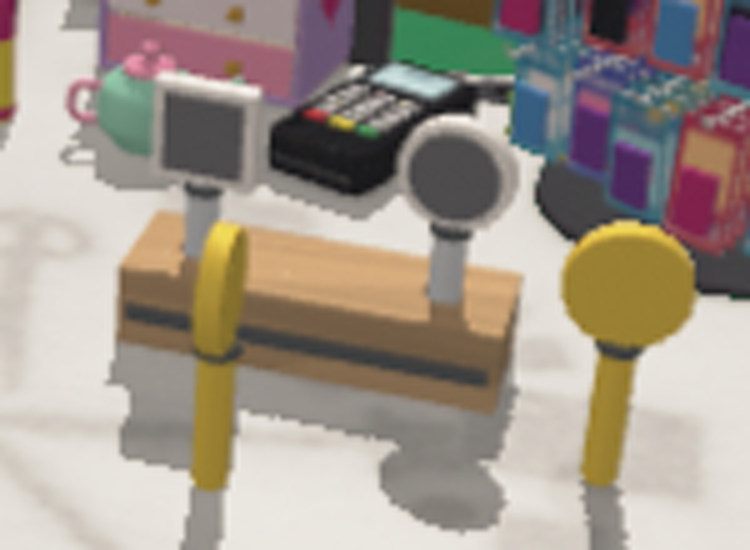

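The crop confirms it: the grey round sign with white rim is at the right-hand end of the rack, the square one is on the left, and both yellow ones stand free. The measured sizes match (rack 70x201, plinth 120, disc top about 0.14, and the hole position from the rack agrees at (0.5166,-0.234)). I'll check the clearance to the tall stand and compute the approach.

```bash
cat >> h.py <<'E'
def go(xyz,yaw):  # yaw: world angle of tool y, deg; prints total shift in tool axes (after turn) and turn
    s=read_state();R=s["tcp_rot"];cur=np.arctan2(R[1,1],R[0,1]);t=-((np.radians(yaw)-cur+np.pi)%(2*np.pi)-np.pi)
    D=np.array(xyz)-s["position"];a=np.radians(yaw);
    Rn=np.array([[-np.sin(a),np.cos(a),0],[np.cos(a),np.sin(a),0],[0,0,-1]]).T
    Rn=np.column_stack([[-np.sin(a),np.cos(a),0],[np.cos(a),np.sin(a),0],[0,0,-1]])
    print("now tool shift",(R.T@D).round(4),"turn",round(t,3),"after-turn shift",(Rn.T@D).round(4))
E
python3 - <<'E'
from h import *
P=[pts(calibration(n),np.load(n+"0.npy")).reshape(-1,3) for n in("top","scene")]
for Q in P:
    for lo,hi in((-.34,-.13),(-.13,.1),(.1,.32)):
        m=(abs(Q[:,1]-(lo+hi)/2)<(hi-lo)/2)&(Q[:,2]>.15)&(Q[:,2]<.6)&(Q[:,0]>.4)&(Q[:,0]<1);print(lo,hi,m.sum(),np.percentile(Q[m],1,axis=0).round(3) if m.any() else '')
go((.5164,-.2335,.24),8)
E
```

```text
-0.34 -0.13 12624 [ 0.666 -0.339  0.158]
-0.13 0.1 193 [0.84  0.03  0.151]
0.1 0.32 0 
-0.34 -0.13 8075 [ 0.664 -0.338  0.154]
-0.13 0.1 144 [0.84  0.028 0.151]
0.1 0.32 0 
now tool shift [ 0.3933 -0.2165 -0.0038] turn -1.332 after-turn shift [ 0.3035  0.3308 -0.0044]
```

Call:
send_rows --pt "0 0.026 -0.0144 0 0" --pt "0 0.026 -0.0144 0 0" --pt "0 0.026 -0.0144 0 0" --pt "0 0.026 -0.0144 0 0" --pt "0 0.026 -0.0144 0 0" --pt "0 0.026 -0.0144 0 0" --pt "0 0.026 -0.0144 0 0" --pt "0 0.026 -0.0144 0 0" --pt "0 0.026 -0.0144 0 0" --pt "0 0.026 -0.0144 0 0" --pt "0 0.026 -0.0144 0 0" --pt "0 0.026 -0.0144 0 0" --pt "0 0.026 -0.0144 0 0" --pt "0 0.026 -0.0144 0 0" --pt "0 0.026 -0.0144 0 0"

```text
time_s: 1.35
position: [0.5141, -0.2343, 0.2362]
tcp_rot: [[0.929, 0.37, -0.001], [0.37, -0.929, 0.001], [-0.001, -0.001, -1.0]]
force: [0.6, -0.2, -0.5]
opening: 1.005
grasp_force: 0.0
```

Call:
send_rows --pt "0 0 0 0 -0.111" --pt "0 0 0 0 -0.111" --pt "0 0 0 0 -0.111" --pt "0 0 0 0 -0.111" --pt "0 0 0 0 -0.111" --pt "0 0 0 0 -0.111" --pt "0 0 0 0 -0.111" --pt "0 0 0 0 -0.111" --pt "0 0 0 0 -0.111" --pt "0 0 0 0 -0.111" --pt "0 0 0 0 -0.111" --pt "0 0 0 0 -0.111" --pt "0 0 0 0 0"

```text
time_s: 2.43
position: [0.5133, -0.2356, 0.2361]
tcp_rot: [[-0.141, 0.99, -0.001], [0.99, 0.141, 0.001], [0.001, -0.001, -1.0]]
force: [-0.2, -0.6, 0.0]
opening: 0.998
grasp_force: 0.0
```

Run:
```python
from h import *
go((.5164,-.2335,.108),8)
c=calibration("wrist");p,d=capture("wrist");cv2.imwrite("pics/w1.png",p)
P=pts(c,d);m=(P[...,2]>.115)&(P[...,2]<.16)&(abs(P[...,0]-.516)<.04)&(abs(P[...,1]+.233)<.05)
print(m.sum(),c["xyz"],c["rotation"][:,2])
q=P[m]
if m.sum()>5:print(q.mean(0),cv2.minAreaRect(q[:,:2].astype(np.float32)*1000),read_state()["position"])
```

```text
now tool shift [0.0015 0.0035 0.1281] turn 0.002 after-turn shift [0.0016 0.0034 0.1281]
990 [ 0.50267657 -0.15879682  0.38362668] [ 0.03772972 -0.27609268 -0.96039018]
[ 0.51546411 -0.2264617   0.13605189] ((516.1580200195312, -231.06568908691406), (12.583036422729492, 56.6102409362793), 7.43911600112915) [ 0.51338231 -0.23554206  0.23617297]
```

View pics/w1.png

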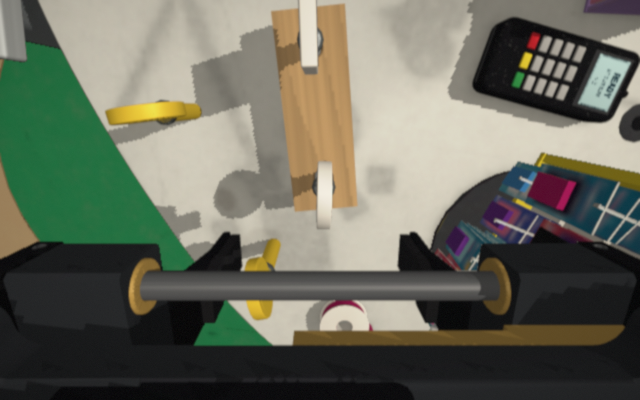

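The wrist picture shows the grey round sign edge-on at (325,195), between the fingers' closing lines, and the square sign at (309,35). The position agrees with the top view. Descend and grip.

Call:
send_rows --pt "0 0.002 0.003 0.018 0" --pt "0 0 0 0.02 0" --pt "0 0 0 0.02 0" --pt "0 0 0 0.02 0" --pt "0 0 0 0.02 0" --pt "0 0 0 0.015 0" --pt "0 0 0 0.015 0" --pt "0 0 0 0 0" --pt "0 0 0 0 0" --pt "255 0 0 0 0" --pt "255 0 0 0 0" --pt "255 0 0 0 0" --pt "255 0 0 0 0" --pt "255 0 0 0 0" --pt "255 0 0 0 0" --pt "255 0 0 0 0" --pt "255 0 0 0 0" --pt "255 0 0 0 0"

```text
time_s: 3.98
position: [0.5163, -0.2334, 0.1085]
tcp_rot: [[-0.139, 0.99, -0.0], [0.99, 0.139, 0.0], [0.0, -0.0, -1.0]]
force: [1.0, -0.0, 0.2]
opening: 0.401
grasp_force: 0.0
```

Call:
send_rows --pt "255 0 0 0 0" --pt "255 0 0 0 0" --pt "255 0 0 0 0" --pt "255 0 0 0 0" --pt "255 0 0 0 0" --pt "255 0 0 0 0" --pt "255 0 0 0 0" --pt "255 0 0 0 0" --pt "255 0 0 0 0" --pt "255 0 0 0 0"

```text
time_s: 4.82
position: [0.5163, -0.2333, 0.1085]
tcp_rot: [[-0.14, 0.99, -0.0], [0.99, 0.14, 0.0], [0.0, -0.0, -1.0]]
force: [0.8, 0.7, 0.0]
opening: 0.138
grasp_force: 30.0
```

Call:
send_rows --pt "255 0 0 -0.008 0" --pt "255 0 0 -0.015 0" --pt "255 0 0 -0.015 0" --pt "255 0 0 -0.02 0" --pt "255 0 0 -0.02 0" --pt "255 0 0 -0.02 0" --pt "255 0 0 -0.02 0" --pt "255 0 0 -0.02 0" --pt "255 0 0 -0.02 0" --pt "255 0 0 -0.012 0" --pt "255 0 0 0 0" --pt "255 0 0 0 0"

```text
time_s: 5.82
position: [0.5163, -0.2333, 0.2794]
tcp_rot: [[-0.14, 0.99, 0.001], [0.99, 0.14, -0.001], [-0.001, 0.001, -1.0]]
force: [-0.7, -0.1, -1.1]
opening: 0.134
grasp_force: 30.0
```

Run:
```python
from h import *
s=read_state();print(s["position"],s["grasp_force"],s["force"]);go((.4906,.2180,.2785),8)
```

```text
[ 0.51631095 -0.23334264  0.27935814] 29.999827444553375 [-0.70741713 -0.0765379  -1.12051239]
now tool shift [4.505e-01 3.750e-02 4.000e-04] turn 0.0 after-turn shift [0.4505 0.0374 0.0009]
```

Call:
send_rows --pt "255 0.012 0.001 0 0" --pt "255 0.02 0.0016 0 0" --pt "255 0.023 0.002 0 0" --pt "255 0.025 0.002 0 0" --pt "255 0.025 0.002 0 0" --pt "255 0.025 0.002 0 0" --pt "255 0.025 0.002 0 0" --pt "255 0.025 0.002 0 0" --pt "255 0.025 0.002 0 0" --pt "255 0.025 0.002 0 0" --pt "255 0.025 0.002 0 0" --pt "255 0.025 0.002 0 0" --pt "255 0.025 0.002 0 0" --pt "255 0.02 0.002 0 0" --pt "255 0.015 0.002 0 0" --pt "255 0.01 0.001 0 0" --pt "255 0 0 0 0" --pt "255 0 0 0 0" --pt "255 0 0 0 0"

```text
time_s: 7.4
position: [0.4965, 0.1168, 0.2781]
tcp_rot: [[-0.139, 0.99, -0.001], [0.99, 0.139, -0.0], [-0.0, -0.001, -1.0]]
force: [-0.5, -0.4, -2.1]
opening: 0.141
grasp_force: 30.0
```

Run:
```python
from h import *
s=read_state();print(s["position"],s["grasp_force"],s["force"])
c=calibration("wrist");p,d=capture("wrist");cv2.imwrite("pics/w2.png",p);P=pts(c,d)
m=(abs(P[...,2]-.078)<.004)&(np.hypot(P[...,0]-.491,P[...,1]-.219)<.1);q=P[m]
print("plinth top",m.sum(),q.mean(0),cv2.minAreaRect(q[:,:2].astype(np.float32)*1000))
k=cv2.inRange(p,(0,0,0),(75,75,75));
for cc in cv2.findContours(k,0,2)[0]:
    if cv2.contourArea(cc)>300:
        e=cv2.fitEllipse(cc);w=ray(c,e[0],.078);
        if np.hypot(w[0]-.491,w[1]-.219)<.05:print("well",e,w)
c=calibration("scene");p,d=capture("scene");cv2.imwrite("pics/s2.png",p);P=pts(c,d);t=s["position"]
m=(np.hypot(P[...,0]-t[0],P[...,1]-t[1])<.04)&(P[...,2]>t[2]-.13)&(P[...,2]<t[2]-.02)
for z in np.arange(-.11,-.02,.01):
    r=m&(abs(P[...,2]-t[2]-z)<.005);q=P[r]-t
    if r.sum()>3:print(z.round(3),r.sum(),q.mean(0).round(4))
```

```text
[0.49647266 0.11682309 0.278086  ] 29.999668907839805 [-0.46756221 -0.36337937 -2.13897578]
plinth top 12937 [0.49060444 0.22496219 0.07717183] ((490.7547302246094, 222.6069793701172), (120.25714111328125, 120.42109680175781), 70.25194549560547)
well ((328.07708740234375, 79.3191146850586), (39.14337158203125, 41.03558349609375), 176.00575256347656) [0.49044195 0.22029431 0.078     ]
-0.1 10 [-0.0047 -0.0066 -0.0978]
-0.09 20 [-0.0049 -0.0071 -0.0901]
-0.08 22 [-0.0045 -0.007  -0.0802]
-0.07 23 [-0.0046 -0.006  -0.0698]
-0.06 25 [-0.0043 -0.0059 -0.0603]
-0.05 26 [-0.0042 -0.006  -0.0498]
-0.04 24 [-0.0034 -0.0062 -0.04  ]
-0.03 27 [-0.0039 -0.0062 -0.0297]
```

View pics/w2.png

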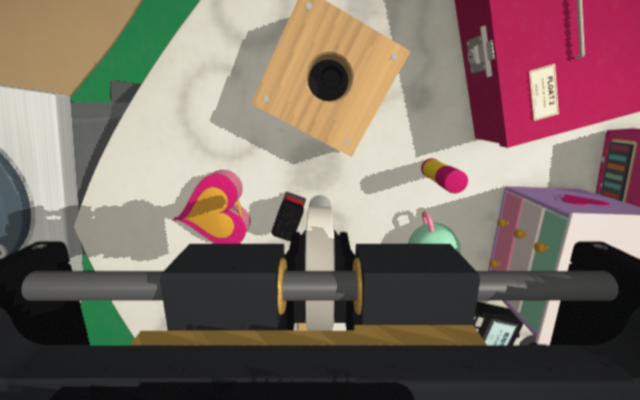

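The wrist picture shows the well at (330,79), which rays put at (0.4904,0.2203). The sign hangs upright between the pads at (320,220). Move over the well.

Call:
send_rows --pt "255 0.012 0.001 0 0" --pt "255 0.02 0.0016 0 0" --pt "255 0.02 0.0016 0 0" --pt "255 0.02 0.0016 0 0" --pt "255 0.018 0.0016 0 0" --pt "255 0.013 0.001 0 0" --pt "255 0 0 0 0" --pt "255 0 0 0 0" --pt "255 0 0 0.02 0" --pt "255 0 0 0.02 0" --pt "255 0 0 0.02 0" --pt "255 0 0 0.015 0" --pt "255 0 0 0.005 0" --pt "255 0 0 0 0" --pt "255 0 0 0 0"

```text
time_s: 8.75
position: [0.4913, 0.22, 0.1989]
tcp_rot: [[-0.139, 0.99, 0.0], [0.99, 0.139, -0.0], [-0.0, 0.0, -1.0]]
force: [0.3, 0.2, -0.9]
opening: 0.137
grasp_force: 30.0
```

Run:
```python
from h import *
s=read_state();print(s["force"],s["moment"]);go((.4905,.220,.150),8)
p,d=capture("scene");cv2.imwrite("pics/s3.png",cv2.resize(p[140:250,190:320],None,fx=5,fy=5,interpolation=cv2.INTER_CUBIC))
```

```text
[ 0.32794653  0.18953883 -0.94395406] [-0.03488994 -0.07375457  0.00672368]
now tool shift [ 0.0001 -0.0008  0.0489] turn -0.001 after-turn shift [ 0.0001 -0.0007  0.0489]
```

View pics/s3.png

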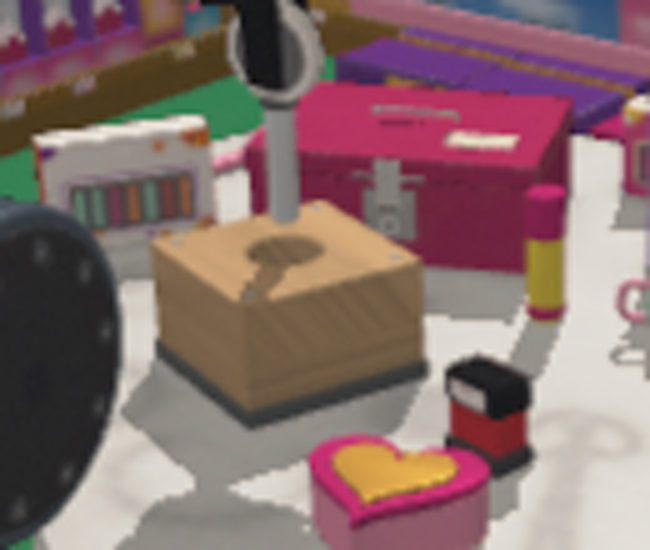

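The scene crop shows the foot at (285,222), straight above the well at (286,250). Go down slowly.

Call:
send_rows --pt "255 0 0 0.01 0" --pt "255 0 0 0.012 0" --pt "255 0 0 0.012 0" --pt "255 0 0 0.01 0" --pt "255 0 0 0.008 0" --pt "255 0 0 0.003 0" --pt "255 0 0 0.001 0" --pt "255 0 0 0 0" --pt "255 0 0 0 0"

```text
time_s: 9.55
position: [0.4911, 0.2206, 0.1429]
tcp_rot: [[-0.14, 0.99, 0.001], [0.99, 0.14, 0.0], [0.0, 0.001, -1.0]]
force: [0.3, -0.1, -0.2]
opening: 0.135
grasp_force: 30.0
```

Call:
send_rows --pt "255 0 0 0.001 0" --pt "255 0 0 0.001 0" --pt "255 0 0 0.001 0" --pt "255 0 0 0.001 0" --pt "255 0 0 0 0" --pt "255 0 0 0 0"

```text
time_s: 10.05
position: [0.4907, 0.2205, 0.1385]
tcp_rot: [[-0.139, 0.99, -0.0], [0.99, 0.139, 0.0], [0.0, -0.0, -1.0]]
force: [-0.2, 0.4, -0.2]
opening: 0.138
grasp_force: 30.0
```

Call:
send_rows --pt "255 0 0 0.001 0" --pt "255 0 0 0.0005 0" --pt "255 0 0 0 0"

```text
time_s: 10.3
position: [0.4908, 0.2206, 0.1383]
tcp_rot: [[-0.14, 0.99, 0.0], [0.99, 0.14, 0.0], [-0.0, 0.0, -1.0]]
force: [-2.7, -0.3, 7.5]
opening: 0.134
grasp_force: 30.0
```

Touched the floor at TCP z 0.1383, as computed. Now the spiral, with a light press.

Call:
send_rows --pt "255 0.0018 0 0 0" --pt "255 0.0018 0 0 0" --pt "255 0.0019 0 0 0" --pt "255 0 0 0 0"

```text
time_s: 10.63
position: [0.4906, 0.2262, 0.1374]
tcp_rot: [[-0.14, 0.99, 0.002], [0.99, 0.14, 0.0], [0.0, 0.002, -1.0]]
force: [0.9, -0.4, -0.3]
opening: 0.139
grasp_force: 30.0
```

Call:
send_rows --pt "255 -0.0004 0.0021 0 0" --pt "255 -0.0012 0.0018 0 0" --pt "255 0 0 0 0"

```text
time_s: 10.88
position: [0.4944, 0.2249, 0.1367]
tcp_rot: [[-0.139, 0.99, -0.0], [0.99, 0.139, 0.0], [0.0, -0.0, -1.0]]
force: [0.2, -0.4, -1.4]
opening: 0.137
grasp_force: 30.0
```

The press has gone, so either it dropped in or the sign slipped up in the pads. I'll press a little deeper here.

Call:
send_rows --pt "255 0 0 0.001 0" --pt "255 0 0 0.001 0" --pt "255 0 0 0 0"

```text
time_s: 11.13
position: [0.4937, 0.2249, 0.1346]
tcp_rot: [[-0.139, 0.99, -0.001], [0.99, 0.139, -0.0], [0.0, -0.001, -1.0]]
force: [-0.5, -0.3, -0.4]
opening: 0.134
grasp_force: 30.0
```

The foot is free 4 mm below the floor, so it is in the hole. Continue down.

Call:
send_rows --pt "255 0 0 0.0015 0" --pt "255 0 0 0.0015 0" --pt "255 0 0 0.0015 0" --pt "255 0 0 0 0"

```text
time_s: 11.47
position: [0.4938, 0.2249, 0.1302]
tcp_rot: [[-0.14, 0.99, -0.001], [0.99, 0.14, -0.0], [-0.0, -0.001, -1.0]]
force: [0.8, -0.6, -1.1]
opening: 0.138
grasp_force: 30.0
```

Call:
send_rows --pt "255 0 0 0.002 0" --pt "255 0 0 0.002 0" --pt "255 0 0 0.002 0" --pt "255 0 0 0.002 0" --pt "255 0 0 0.002 0" --pt "255 0 0 0 0"

```text
time_s: 11.97
position: [0.4937, 0.2249, 0.1201]
tcp_rot: [[-0.14, 0.99, -0.001], [0.99, 0.14, -0.0], [-0.0, -0.001, -1.0]]
force: [-0.4, 0.7, -1.5]
opening: 0.138
grasp_force: 30.0
```

Call:
send_rows --pt "255 0 0 0.002 0" --pt "255 0 0 0.002 0" --pt "255 0 0 0.002 0" --pt "255 0 0 0.002 0" --pt "255 0 0 0.002 0" --pt "255 0 0 0 0"

```text
time_s: 12.47
position: [0.4938, 0.2249, 0.1101]
tcp_rot: [[-0.14, 0.99, -0.001], [0.99, 0.14, -0.0], [-0.0, -0.001, -1.0]]
force: [-0.7, 0.5, -0.7]
opening: 0.134
grasp_force: 30.0
```

Call:
send_rows --pt "255 0 0 0.001 0" --pt "255 0 0 0.001 0" --pt "255 0 0 0.001 0" --pt "255 0 0 0 0" --pt "255 0 0 0 0"

```text
time_s: 12.88
position: [0.4941, 0.2249, 0.1075]
tcp_rot: [[-0.14, 0.99, 0.0], [0.99, 0.14, 0.0], [0.0, 0.0, -1.0]]
force: [0.7, 0.9, -1.7]
opening: 0.136
grasp_force: 30.0
```

Call:
send_rows --pt "255 0 0 0.0005 0" --pt "255 0 0 0.0005 0" --pt "255 0 0 0.0005 0" --pt "255 0 0 0 0" --pt "255 0 0 0 0"

```text
time_s: 13.3
position: [0.4941, 0.225, 0.1065]
tcp_rot: [[-0.14, 0.99, 0.0], [0.99, 0.14, 0.0], [0.0, 0.0, -1.0]]
force: [-0.3, 0.2, 4.7]
opening: 0.135
grasp_force: 30.0
```

It touches bottom at 0.1065, exactly as expected. Let go and back up.

Call:
send_rows --pt "225 0 0 0 0" --pt "215 0 0 0 0" --pt "200 0 0 0 0" --pt "150 0 0 0 0" --pt "100 0 0 0 0" --pt "60 0 0 0 0" --pt "60 0 0 0 0" --pt "60 0 0 0 0" --pt "60 0 0 0 0" --pt "60 0 0 0 0"

```text
time_s: 14.13
position: [0.4941, 0.2249, 0.106]
tcp_rot: [[-0.14, 0.99, 0.0], [0.99, 0.14, 0.0], [0.0, 0.0, -1.0]]
force: [0.0, -0.1, 0.1]
opening: 0.662
grasp_force: 0.0
```

Call:
send_rows --pt "60 0 0 -0.01 0" --pt "60 0 0 -0.02 0" --pt "60 0 0 -0.02 0" --pt "60 0 0 -0.02 0" --pt "60 0 0 -0.02 0" --pt "60 0 0 -0.02 0" --pt "60 0 0 -0.02 0" --pt "60 0 0 0 0" --pt "60 0 0 0 0" --pt "60 0 0 0 0"

```text
time_s: 14.97
position: [0.4934, 0.2248, 0.2357]
tcp_rot: [[-0.14, 0.99, -0.001], [0.99, 0.14, -0.0], [-0.0, -0.001, -1.0]]
force: [-0.3, 0.6, 0.2]
opening: 0.765
grasp_force: 0.0
```

Run:
```python
from h import *
c=calibration("scene");p,d=capture("scene");cv2.imwrite("pics/s4.png",cv2.resize(p[140:280,190:420],None,fx=3.4,fy=3.4,interpolation=cv2.INTER_CUBIC))
P=pts(c,d);m=(np.hypot(P[...,0]-.494,P[...,1]-.225)<.05)&(P[...,2]>.084)&(P[...,2]<.16);print(m.sum(),P[m].mean(0),P[m].max(0))
```

```text
282 [0.49118321 0.21913705 0.11386564] [0.50604981 0.2520998  0.14199381]
```

View pics/s4.png

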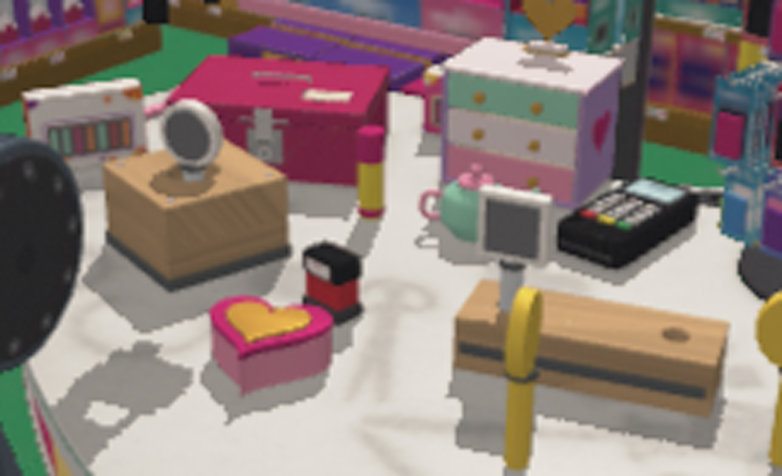

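The round sign stands upright in the plinth at (190,135), with its top at 0.142 m against 0.141 m expected. The square sign and the counter things have not moved, so I'm handing in.

```bash
python3 -c "
from rig import *
print(hand_in())"
```

```text
the job is handed in; nothing more can be done
None
```

I planted the round sign upright and fully home in the plinth's socket hole, let go of it, left the square sign and the counter things where they were, and handed the job in at about 15 s of robot time; the hand-in returned no verdict.

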